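# Raise the measuring table by one turn of the hand wheel

### The arm

A 7-joint arm with a two-finger parallel gripper is mounted at the origin on the work surface. World frame = base frame: x ahead of the robot, y to its left, z up, the work surface at z = 0. Lengths are in m, angles in rad, forces in N, time in s.
With the tool pointing down it reaches from about 0.35 to 0.9 m from the base axis. Payload 8.1 kg.
Tool frame: the origin (TCP) lies between the finger pads; the fingertips stand 11 mm ahead of it and the grasp point (between the pads) lies 8 mm behind it; z points along the fingers, y is the line along which they close (so a half turn about z gives the same grasp; the last joint's range is limited). The gripper opens to 92 mm and grips with 3 to 60 N. Pads are 19 mm wide; open, the fingers measure 130 mm over their backs; the gripper's body (75 mm by 190 mm) begins 47 mm behind the grasp point.
Start: joints at [1.228, 0.434, 0.025, 1.573, -0.012, 1.134, -0.075], TCP at [0.148, -0.607, 0.205] pointing down, gripper open.
Joint ranges: [-2.62, 2.62], [-0.44, 2.09], [-1.27, 1.32], [0.08, 2.57], [-1.32, 4.46], [0.12, 2], [-2.74, 2.74]. Speed limits (rad/s): [2.22, 2.22, 3.01, 3.01, 3.14, 3.14, 3.14].

### API

Orientations are given as a rotation vector (axis times angle).
In Python, from cell import observe, get_image, camera_params, sign_off gives the robot as it stands.
- The arm moves only by the shell command python3 -m pendant 'ROWS' [FORCE]. ROWS is JSON, one flat list of numbers, 7 for each row, row after row: the shift along the tool's x, y, z in m, then the turn, a rotation vector about the tool's x, y, z in rad, then the finger opening in m, from 0 to 0.0918. In form: [dx, dy, dz, rx, ry, rz, jaw, dx, dy, dz, rx, ry, rz, jaw, ...]. A call has 1 to 10 rows; each row shifts and turns the commanded pose from where the row before left it, along the tool's axes as they then stand; what a row does not reach is not made up. A row lasts 1/8 s, in which the tool goes at most 62.5 mm and 10.7 degrees, less where a joint would pass 70% of its speed; a pose out of reach is approached as far as the arm can. A call is refused whole if a number of a shift passes 0.0625 or a number of a turn 0.188, either way. A call with a gripper value outside its range is refused whole. The fingers move at their own pace and stop on an object; FORCE is the grip in N (left out, the last holds). Time passes only in rows, so rows that do not move let the fingers close. It gives the time, the measured TCP pose, the force, the opening and the grip force at its end, in the units of the state.
- observe(): the state, without advancing time (a new reading comes with each control period).
- get_image(name): name is "scene" or "top" or "wrist"; returns the picture (384x512x3 uint8, red, green, blue); there is no depth.
- camera_params(name): a dict with "intrinsics" (3x3 intrinsics, pixels), "eye" and "rotation" of the camera in the world; the wrist camera has in their place "T_tool_cam" (4x4, takes a point from camera to tool coordinates, whose origin is the TCP and whose axes are the flange's). Camera axes: x right, y down, z forward; pixel columns grow to the right and rows downward; lengths in m; the calibration is good to about 2 mm. A picture is of the moment at which its call begins: read the wrist's pose just before it. camera_params takes no time and is no camera call.
- sign_off(): hands the job in; it is judged then, once.
The state is a dict: "clock": time; "joints": joint angles; "dq": joint speeds; "joint_efforts": joint torques, N m; "position": TCP position; "ee_rot": TCP orientation; "force": force on the tool from outside, world axes, zero at the start; "ft_torque": the same for the moment, N m; "width": opening from 0.0 (shut) to 1.0 (fully open); "gripper_force": force on a finger pad.
Only numpy, scipy, OpenCV 4.12 (cv2) and the standard library are available. Lean on these libraries where they do the work, as an engineer would, in place of code of your own. Each camera call takes 0.05 s, during which the arm holds its last target. There are 200 camera calls.

### The job

The ring clamped on the measuring machine must next be measured higher up: raise the machine's table by exactly one full turn of the hand wheel. With your fingertips push the wheel round clockwise (seen from above) by its upright black handle until the handle stands again where it began, then take your hand away. Only push, gently: do not grip the handle, and leave the setting ring, plug gauge and bottle standing beside the machine alone.

Things in the scene. Friction and masses are not known exactly. Their poses are not given: they have to be found in the camera images.
- handwheel (a joint): angle of the aluminium hand wheel in rad, growing as it turns clockwise seen from above; one turn is 6.283; it starts anywhere from 0 to 5.5, its stops (-12 and 25) are far away. Clockwise raises the machine's table, 5 mm a turn. It turns evenly (0.18 N m, about 3.5 N at the handle), stays where it is left and does not run on.
- wheel_hub (a point): top centre of the wheel's hub, on its upright axis, 131 mm above the work surface. The wheel lies level: 125 mm across, 38 mm hub, three spokes, round rim 13 mm thick whose top is 130 mm above the work surface.
- handle: upright black handle on the wheel, standing 52 mm from the wheel's axis: a round grip 62 mm tall and 21 mm in diameter (16 mm at the foot, narrowing near its rounded top), free to spin about its own axis. Its origin is the centre of its underside, 133 mm above the work surface; its top is at 195 mm.
- machine: fixed light grey measuring machine. Origin: on the work surface under the wheel's axis; x points to the bed, y along it to the headstock. The wheel sits on a front box 170 wide, 200 deep, 100 mm high. The bed (840 long, 105 high) begins 120 mm behind the axis; in its middle the table with clamped ring (to 215 high), head- and tailstock (to 235 high) over 120 mm to either side and 140 mm behind.
- setting_ring: loose steel setting ring lying flat, 64 mm outside, 38 mm inside, 22 mm high; origin at the centre of its underside. To be left alone.
- plug_gauge: loose plug gauge standing on its steel end, 30 mm in diameter, with a black grip, 92 mm tall; origin at the centre of its underside. To be left alone.
- cleaner_bottle: small closed amber bottle with black cap, 42 mm in diameter, 85 mm tall, standing; origin at the centre of its underside. To be left alone.

How it is judged:
On the way:
1. the fingers push the handle while it is on the far half of its circle from where it began (more than 75 mm away from its starting place) (distance of handle from where it was at the start of the episode above 0.075 m and contact force between the fingers and handle above 0.5 N), for 0.1 s.
At the end, for the whole second after the job is handed in: The wheel is at rest exactly one clockwise turn on: the handle within 10 mm (about 11 degrees) of where it began, wheel angle between 5.9 and 12.1 rad (only one turn fits, from any start). Setting ring, plug gauge and bottle within 10 mm of where they stood (distance of each of handle, setting_ring, plug_gauge, cleaner_bottle from where it was at the start of the episode below 0.01 m and value of joint handwheel between 5.9 and 12.1 rad and velocity of joint handwheel between -0.05 and 0.05 rad/s); the robot touches nothing.
It fails at once if the handle is gripped or shoved hard (more than 30 N between fingers and handle) (contact force between the fingers and handle above 30 N).
It fails at once if the setting ring, plug gauge or bottle is moved by more than 15 mm, lifted or tipped over (distance of any of setting_ring, plug_gauge, cleaner_bottle from where it was at the start of the episode above 0.015 m or angle between any of plug_gauge, cleaner_bottle's own z axis and vertical above 0.5 rad).
It also fails if it takes over 58 s, if anything falls off the work surface, if the arm or the gripper's body presses on something with over 40 N, if the wrist force passes 120 N, or if a joint passes its speed limit or range.

## Working session

There is one attempt and no reset: what is moved stays moved. The work goes in short steps, Python scripts to look and compute and a shell command to move; the robot and the scene stay as the last step left them, time stands still between calls to the robot, and variables do not carry over. Pictures are saved under pics/ and viewed, at most 10 in all, crops included, and the job is handed in when it is done.

```bash
mkdir -p pics; ls; python3 - <<'E'
from cell import *
import cv2,numpy as np
print(observe())
a=[]
for n in("top","scene"):
    i=get_image(n);cv2.imwrite(f"pics/{n}.png",i[:,:,::-1]);print(n,camera_params(n))
print(camera_params("wrist"))
E
```

```text
pics
{'clock': 0.0, 'joints': array([ 1.22840284,  0.43521083,  0.02497693,  1.57409864, -0.01162906,
        1.13397517, -0.07506897]), 'dq': array([ 3.46579667e-04, -1.72776442e-03, -2.23857396e-03,  3.69310198e-05,
       -1.20881707e-03, -1.89840176e-04, -1.46026663e-04]), 'joint_efforts': array([ 3.32244808e-04, -6.67853308e+01,  9.84687880e-01, -3.14460397e+01,
       -6.08412805e-02,  4.29440523e-02,  1.37794123e-04]), 'position': array([ 0.14826049, -0.60660648,  0.20465198]), 'ee_rot': array([-3.11754281e+00, -3.75498154e-01,  4.70360673e-04]), 'force': array([-0.03392496, -0.76803147,  0.06696607]), 'ft_torque': array([-0.01659797, -0.00293596,  0.02612426]), 'gripper_force': 0.0, 'width': 0.9951430269937958}
top {'intrinsics': array([[377.63298459,   0.        , 258.33125016],
       [  0.        , 377.63298459, 183.1911664 ],
       [  0.        ,   0.        ,   1.        ]]), 'eye': array([ 0.47126932, -0.00354988,  0.85283119]), 'rotation': array([-2.14247407,  2.18653848, -0.17440545])}
scene {'intrinsics': array([[387.4606907 ,   0.        , 251.56029814],
       [  0.        , 387.4606907 , 192.76235381],
       [  0.        ,   0.        ,   1.        ]]), 'eye': array([0.96066811, 0.32287233, 0.91745615]), 'rotation': array([-1.17931775, -2.54708217,  0.75089017])}
{'intrinsics': array([[337.60446665,   0.        , 254.91941095],
       [  0.        , 337.60446665, 191.6505927 ],
       [  0.        ,   0.        ,   1.        ]]), 'T_tool_cam': array([[ 7.78011857e-04, -9.55161871e-01, -2.96083088e-01,
         7.98988288e-02],
       [ 9.99999656e-01,  6.57944059e-04,  5.05157226e-04,
        -7.85337987e-05],
       [-2.87700813e-04, -2.96083379e-01,  9.55162054e-01,
        -1.78661826e-01],
       [ 0.00000000e+00,  0.00000000e+00,  0.00000000e+00,
         1.00000000e+00]])}
```

View pics/top.png

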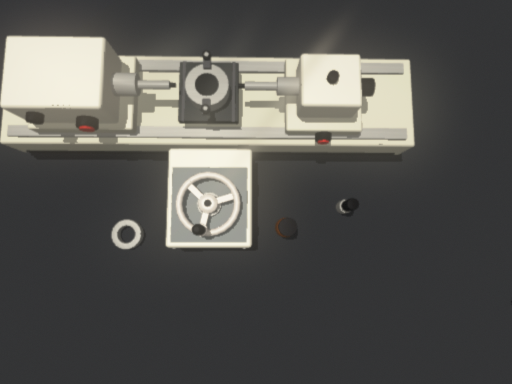

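View pics/scene.png

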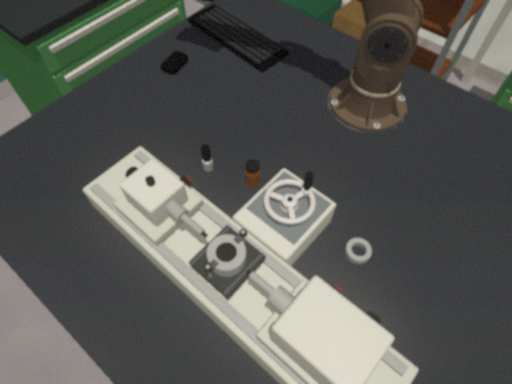

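The top view shows the hub at about (208,204) and the handle top at (198,229), on the robot side. The ring is at (127,234), the bottle at (287,228) and the plug gauge at (347,206).

```bash
cat > h.py <<'E'
from cell import *
import cv2,numpy as np
from scipy.spatial.transform import Rotation as R
def cam(n):
    p=camera_params(n)
    if n!="wrist": return p["intrinsics"],R.from_rotvec(p["rotation"]).as_matrix(),p["eye"]
    o=observe();Rt=R.from_rotvec(o["ee_rot"]).as_matrix();T=p["T_tool_cam"]
    return p["intrinsics"],Rt@T[:3,:3],o["position"]+Rt@T[:3,3]
def ray(n,uv,z,c=None):
    K,Rm,e=c or cam(n);d=Rm@np.linalg.solve(K,[*uv,1.]);return e+d*(z-e[2])/d[2]
def proj(n,P,c=None):
    K,Rm,e=c or cam(n);q=K@(Rm.T@(np.array(P)-e));return q[:2]/q[2]
E
python3 - <<'E'
from h import *
for nm,uv,z in[("hub",(208,204),.131),("handle",(198,229.5),.193),("ring",(127,234),.02),("bottle",(287,228),.085),("plug",(350,204),.092),("boxTL",(170,150),.1),("boxTR",(251,150),.1),("boxBL",(168,246),.1),("boxBR",(250,246),.1)]:
    print(nm,ray("top",uv,z).round(4))
print("hub",ray("scene",(289,202),.131),"handle",ray("scene",(308.5,176),.19))
o=observe();print(R.from_rotvec(o["ee_rot"]).as_matrix().round(3))
i=cv2.imread("pics/top.png")[140:260,100:370];cv2.imwrite("pics/c1.png",cv2.resize(i,None,fx=2.9,fy=2.9,interpolation=2))
E
```

```text
hub [0.53   0.0727 0.131 ]
handle [0.4811 0.0836 0.193 ]
ring [0.4774 0.2597 0.02  ]
bottle [ 0.4818 -0.0816  0.085 ]
plug [ 0.5274 -0.2106  0.092 ]
boxTL [0.6435 0.1522 0.1   ]
boxTR [ 0.6408 -0.0117  0.1   ]
boxBL [0.4517 0.1544 0.1   ]
boxBR [ 0.4481 -0.006   0.1   ]
hub [0.53766548 0.07845829 0.131     ] handle [0.48474829 0.08845462 0.19      ]
[[ 0.971  0.237 -0.   ]
 [ 0.237 -0.971  0.001]
 [-0.    -0.001 -1.   ]]
```

View pics/c1.png

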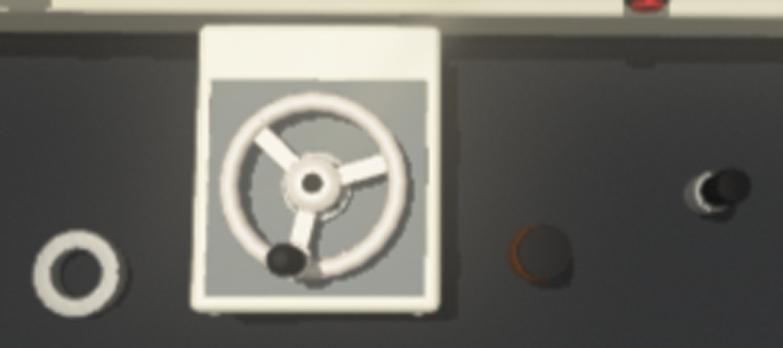

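```bash
python3 -m pendant '[0,0,-0.03,0,0,0,0, 0.015,-0.017,-0.02,0,0,0,0, 0.03,-0.035,0,0,0,-0.1,0, 0.027,-0.038,0,0,0,-0.1,0, 0.023,-0.04,0,0,0,-0.1,0, 0.019,-0.042,0,0,0,-0.1,0, 0.015,-0.044,0,0,0,-0.1,0, 0.01,-0.045,0,0,0,-0.1,0, 0.006,-0.046,0,0,0,-0.1,0, 0,0,0,0,0,0,0]' 10
cat >> h.py <<'E'
def rel(target,n=1):  # remaining shift in tool axes, tool y heading deg
    o=observe();M=R.from_rotvec(o["ee_rot"]).as_matrix()
    print("t",o["clock"],"pos",o["position"].round(4),"yhead",np.degrees(np.arctan2(M[1,1],M[0,1])).round(1),"tilt",M[:,2].round(3),"shift",(M.T@(np.array(target)-o["position"])).round(4),"q",o["joints"].round(2),"F",o["force"].round(1))
E
python3 -c "
from h import *
rel((.474,.045,.255))"
```

```text
clock: 1.35
position: [0.1218, -0.2878, 0.2552]
ee_rot: [-2.801, -1.422, 0.001]
force: [-0.5, -0.6, 1.0]
width: 0.004
gripper_force: 0.0
t 1.35 pos [ 0.1218 -0.2878  0.2552] yhead -36.2 tilt [-0.001  0.    -1.   ] shift [ 0.4765  0.088  -0.    ] q [ 1.15 -0.14 -0.13  2.14 -0.02  1.14  0.4 ] F [-0.5 -0.6  1. ]
```

```bash
python3 -m pendant '[0.05,0,0,0,0,0,0, 0.05,0,0,0,0,0,0, 0.05,0.01,0,0,0,0,0, 0.05,0.01,0,0,0,0,0, 0.05,0.01,0,0,0,0,0, 0.05,0.01,0,0,0,0,0, 0.05,0.01,0,0,0,0,0, 0.05,0.01,0,0,0,0,0, 0.05,0.01,0,0,0,0,0, 0,0,0,0,0,0,0]' 
python3 -m pendant '[0,0,0,0,0,-0.18,0, 0,0,0,0,0,-0.18,0, 0,0,0,0,0,-0.18,0, 0,0,0,0,0,-0.18,0, 0,0,0,0,0,-0.18,0, 0,0,0,0,0,-0.18,0, 0,0,0,0,0,-0.18,0, 0,0,0,0,0,-0.18,0, 0,0,0,0,0,-0.18,0, 0,0,0,0,0,-0.18,0]' 
python3 -m pendant '[0,0,0,0,0,-0.18,0,0,0,0,0,0,0,0]' 
python3 - <<'E'
from h import *
rel((.474,.045,.255))
rel((.474,.045,.255))
c=cam("wrist");i=get_image("wrist");cv2.imwrite("pics/w1.png",i[:,:,::-1])
np.savez("w1.npz",K=c[0],R=c[1],e=c[2])
print(proj("wrist",(.532,.075,.131),c),proj("wrist",(.481,.0855,.195),c))
E
```

```text
clock: 2.6
position: [0.4483, 0.0358, 0.2551]
ee_rot: [-2.795, -1.426, -0.004]
force: [-0.2, -0.2, -0.5]
width: 0.001
gripper_force: 0.0
clock: 3.85
position: [0.4458, 0.0315, 0.2552]
ee_rot: [-0.621, -3.079, -0.001]
force: [0.4, -0.2, -0.5]
width: 0.004
gripper_force: 0.0
clock: 4.1
position: [0.4457, 0.0316, 0.2553]
ee_rot: [-0.352, -3.121, -0.001]
force: [1.5, 0.3, -0.2]
width: 0.003
gripper_force: 0.0
t 4.1 pos [0.4457 0.0316 0.2553] yhead 77.1 tilt [-0.  0. -1.] shift [-0.0246  0.0194  0.0003] q [ 0.82  0.31 -1.23  1.84  0.32  1.21  0.83] F [ 1.5  0.3 -0.2]
t 4.1 pos [0.4457 0.0316 0.2553] yhead 77.1 tilt [-0.  0. -1.] shift [-0.0246  0.0194  0.0003] q [ 0.82  0.31 -1.23  1.84  0.32  1.21  0.83] F [ 1.5  0.3 -0.2]
[316.87805829 250.58120758] [333.82069406 227.94156843]
```

View pics/w1.png

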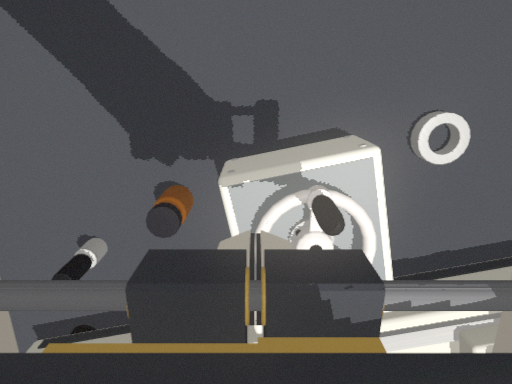

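```bash
python3 - <<'E'
import cv2
i=cv2.imread("pics/w1.png")[170:350,200:400];cv2.imwrite("pics/c2.png",cv2.resize(i,None,fx=3.3,fy=3.3,interpolation=2))
E
```

```text
(no output)
```

View pics/c2.png

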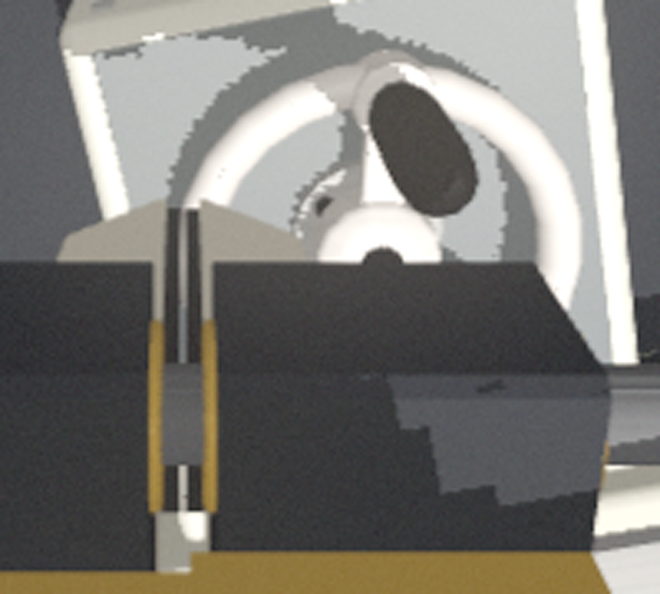

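```bash
python3 -m pendant '[-0.012,0.006,0,0,0,0,0, -0.012,0.006,0,0,0,0,0, 0,0,0.02,0,0,0,0, 0,0,0.02,0,0,0,0, 0,0,0.02,0,0,0,0, 0,0,0.02,0,0,0,0, 0,0,0.004,0,0,0,0, 0,0,0,0,0,0,0]' 
python3 -c "
from h import *
rel((.4725,.0445,.171))"
```

```text
clock: 5.15
position: [0.4719, 0.0386, 0.1717]
ee_rot: [-0.351, -3.122, -0.0]
force: [-0.5, -1.0, -0.4]
width: 0.006
gripper_force: 0.0
t 5.15 pos [0.4719 0.0386 0.1717] yhead 77.2 tilt [-0.  0. -1.] shift [0.0007 0.0059 0.0007] q [ 0.66  0.45 -1.13  1.91  0.46  1.07  0.69] F [-0.5 -1.  -0.4]
```

The close crop shows tapered finger backs, so pushing with them would meet the handle on a slope. I will put the fingers on either side of the handle, well apart at 50 mm, and push with one flat inner pad.

```bash
python3 -m pendant '[0,0,-0.025,0,0,0,0, 0,0,-0.025,0,0,0,0.05, 0,0,0,0,0,0,0.05, 0.001,0.024,0,0,0,0,0.05, 0.001,0.024,0,0,0,0,0.05, 0,0,0,0,0,0,0.05, 0,0,0,0,0,0,0.05]' 40
python3 - <<'E'
from h import *
rel((.481,.0855,.171));c=cam("wrist")
i=get_image("wrist");cv2.imwrite("pics/w2.png",i[:,:,::-1]);print(proj("wrist",(.481,.0855,.195),c),proj("wrist",(.532,.075,.131),c),observe()["width"])
E
```

```text
clock: 6.02
position: [0.4802, 0.0851, 0.2211]
ee_rot: [-0.348, -3.122, 0.001]
force: [-0.4, -1.1, 0.1]
width: 0.542
gripper_force: 0.0
t 6.025 pos [0.4802 0.0851 0.2211] yhead 77.3 tilt [-0.    -0.001 -1.   ] shift [-0.0007  0.0006  0.0501] q [ 0.58  0.42 -1.15  1.81  0.41  1.18  0.65] F [-0.4 -1.1  0.1]
[256.01850991 218.0969151 ] [256.88631129 246.25980214] 0.544707511898126
```

View pics/w2.png

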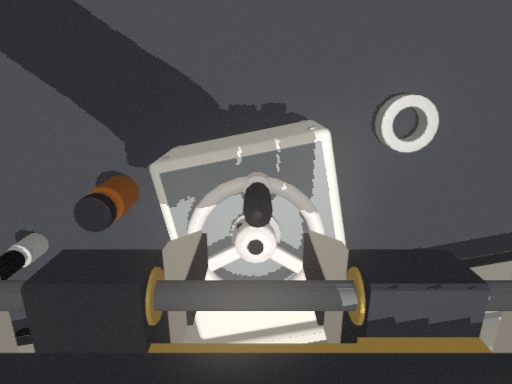

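The handle top is centred between the fingers at (258,218) with the hub at (255,246), which agrees with the prediction. Next I lower, approach the handle and start pushing.

```bash
python3 -m pendant '[0,0,0.02,0,0,0,0.05, 0,0,0.02,0,0,0,0.05, 0,0,0.01,0,0,0,0.05, 0,0.006,0,0,0,0,0.05, 0,0.006,0,0,0,0,0.05, 0,0.003,0,0,0,0,0.05, -0.0017,0.0051,0,0,0,0.1,0.05, -0.0017,0.0051,0,0,0,0.1,0.05, -0.0017,0.0051,0,0,0,0.1,0.05, 0,0,0,0,0,0,0.05]' 
cat >> h.py <<'E'
HUB=np.array([.532,.075])
def st():
    o=observe();M=R.from_rotvec(o["ee_rot"]).as_matrix();w=o["width"]*.0918
    d=M.T@np.r_[o["position"][:2]-HUB,0];y=np.degrees(np.arctan2(M[1,1],M[0,1]))
    # handle on pad: tangential coord of handle = d_y - w/2 + 10.5mm
    s=d[1]-w/2+.0105
    print("t",o["clock"],"TCP in hub frame (tool axes)",d[:2].round(4),"yhead",y.round(1),"w",w.round(4),"q",o["joints"].round(2),"F",(M.T@o["force"]).round(1),"z",o["position"][2].round(4),
    "turned by (pad contact) deg",(78.4-y+np.degrees(np.arcsin(np.clip(s/.052,-1,1)))).round(1))
E
python3 -c "
from h import *
st()"
```

```text
clock: 7.32
position: [0.4934, 0.1132, 0.1718]
ee_rot: [0.809, 3.035, -0.002]
force: [-2.5, -2.8, 2.7]
width: 0.546
gripper_force: 1.7Traceback (most recent call last):
  File "<string>", line 3, in <module>
    st()
    ~~^^
  File "h.py", line 22, in st
    print("t",o["clock"],"TCP in hub frame (tool axes)",d[:2].round(4),"yhead",y.round(1),"w",w.round(4),"q",o["joints"].round(2),"F",(M.T@o["force"]).round(1),"z",o["position"][2].round(4),
                                                                                              ^^^^^^^
AttributeError: 'float' object has no attribute 'round'
```

```bash
sed -i 's/w=o\["width"\]\*.0918/w=np.float64(o["width"]*.0918)/' h.py; python3 -c "
from h import *
st()"; python3 -m pendant '[-0.0017,0.0051,0,0,0,0.1,0.05,-0.0017,0.0051,0,0,0,0.1,0.05,-0.0017,0.0051,0,0,0,0.1,0.05,-0.0017,0.0051,0,0,0,0.1,0.05,-0.0017,0.0051,0,0,0,0.1,0.05,-0.0017,0.0051,0,0,0,0.1,0.05,-0.0017,0.0051,0,0,0,0.1,0.05,-0.0017,0.0051,0,0,0,0.1,0.05,0,0,0,0,0,0,0.05]'; python3 -c "
from h import *
st()"
```

```text
t 7.325 TCP in hub frame (tool axes) [0.0525 0.0138] yhead 60.1 w 0.0502 q [ 0.41  0.46 -1.01  1.85  0.44  1.08  0.29] F [ 0.8 -3.7 -2.7] z 0.1718 turned by (pad contact) deg 17.5
clock: 8.45
position: [0.532, 0.1291, 0.1716]
ee_rot: [-1.925, -2.483, 0.0]
force: [-3.6, -0.9, 4.0]
width: 0.543
gripper_force: 2.1
t 8.45 TCP in hub frame (tool axes) [0.0523 0.0135] yhead 14.4 w 0.0499 q [ 0.23  0.46 -0.78  1.76  0.36  1.07 -0.42] F [ 0.  -3.8 -4. ] z 0.1716 turned by (pad contact) deg 62.9
```

```bash
for k in 1 2; do python3 -m pendant '[-0.0017,0.0051,0,0,0,0.1,0.05,-0.0017,0.0051,0,0,0,0.1,0.05,-0.0017,0.0051,0,0,0,0.1,0.05,-0.0017,0.0051,0,0,0,0.1,0.05,-0.0017,0.0051,0,0,0,0.1,0.05,-0.0017,0.0051,0,0,0,0.1,0.05,-0.0017,0.0051,0,0,0,0.1,0.05,-0.0017,0.0051,0,0,0,0.1,0.05,-0.0017,0.0051,0,0,0,0.1,0.05,0,0,0,0,0,0,0.05]'; python3 -c "
from h import *
st()"; done
```

```text
clock: 9.7
position: [0.5738, 0.1084, 0.1717]
ee_rot: [-2.811, -1.4, -0.001]
force: [-2.3, 2.3, 3.3]
width: 0.545
gripper_force: 2.1
t 9.7 TCP in hub frame (tool axes) [0.0519 0.0132] yhead -37.1 w 0.05 q [ 0.11  0.46 -0.54  1.69  0.26  1.07 -1.16] F [ 0.5 -3.2 -3.3] z 0.1717 turned by (pad contact) deg 114.0
clock: 10.95
position: [0.5836, 0.0623, 0.1718]
ee_rot: [-3.141, -0.038, -0.003]
force: [-0.2, 2.6, 2.6]
width: 0.549
gripper_force: 1.9
t 10.95 TCP in hub frame (tool axes) [0.0513 0.0139] yhead -88.6 w 0.0504 q [ 0.04  0.43 -0.33  1.69  0.15  1.05 -1.89] F [-0.1 -2.6 -2.6] z 0.1718 turned by (pad contact) deg 166.1
```

```bash
python3 -m pendant '[0,-0.007,0,0,0,0,0.05,0,-0.0075,0,0,0,0,0.05,0,0,-0.02,0,0,0,0.05,0,0,-0.02,0,0,-0.05,0.05,0,0,0,0,0,-0.17,0.05,0,0,0,0,0,-0.17,0.05,0,0,0,0,0,-0.17,0.05,0,0,0,0,0,-0.17,0.05,0,0,0,0,0,-0.17,0.05,0,0,0,0,0,-0.17,0.05]'
python3 -m pendant '[0,0,0,0,0,-0.17,0.05,0,0,0,0,0,-0.17,0.05,0,0,0,0,0,-0.17,0.05,0,0,0,0,0,-0.17,0.05,0,0,0,0,0,-0.17,0.05,0,0,0,0,0,-0.17,0.05,0,0,0,0,0,-0.17,0.05,0,0,0,0,0,-0.17,0.05,0,0,0,0,0,-0.17,0.05,0,0,0,0,0,-0.17,0.05]'
python3 -m pendant '[0,0,0,0,0,-0.17,0.05,0,0,0,0,0,-0.17,0.05,0,0,0,0,0,0,0.05]'
python3 -c "
from h import *
st()
a=np.radians(168.4-166.1);p=[*(HUB+.052*np.array([np.cos(a),np.sin(a)])),.171];print(p);rel(p)
c=cam('wrist');i=get_image('wrist');cv2.imwrite('pics/w3.png',i[:,:,::-1]);print(proj('wrist',[p[0],p[1],.195],c))"
```

```text
clock: 12.2
position: [0.5826, 0.0763, 0.2111]
ee_rot: [2.681, 1.638, -0.001]
force: [0.2, 0.6, 0.4]
width: 0.549
gripper_force: 0.0
clock: 13.45
position: [0.5827, 0.0762, 0.2112]
ee_rot: [-0.539, -3.095, 0.001]
force: [0.1, 0.7, 0.1]
width: 0.546
gripper_force: 0.0
clock: 13.82
position: [0.5827, 0.0761, 0.211]
ee_rot: [-0.018, -3.141, -0.0]
force: [0.3, -0.1, -0.1]
width: 0.547
gripper_force: 0.0
t 13.825 TCP in hub frame (tool axes) [-0.0507  0.0017] yhead 89.3 w 0.0502 q [ 0.45  0.58 -1.04  1.6   0.52  1.27  0.88] F [-0.3 -0.1  0.1] z 0.211 turned by (pad contact) deg -25.3
[np.float64(0.5839581085459512), np.float64(0.07708685321169312), 0.171]
t 13.825 pos [0.5827 0.0761 0.211 ] yhead 89.3 tilt [-0.001  0.    -1.   ] shift [-0.0013  0.001   0.04  ] q [ 0.45  0.58 -1.04  1.6   0.52  1.27  0.88] F [ 0.3 -0.1 -0.1]
[256.59500262 225.02308725]
```

View pics/w3.png

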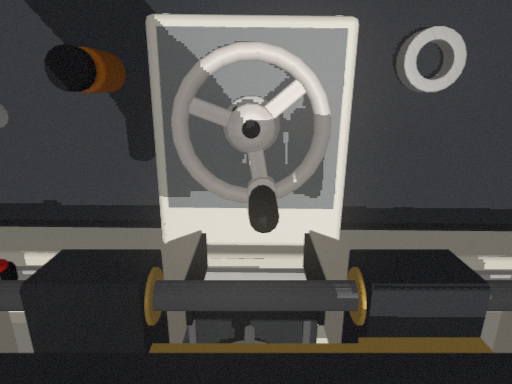

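The handle top shows at (264,218), about 4 mm toward +y from the predicted position, so the wheel has turned roughly 162°. I correct for that, lower and continue with the other pad.

```bash
python3 -m pendant '[-0.001,0.004,0,0,0,0,0.05,0,0,0.02,0,0,0,0.05,0,0,0.02,0,0,0,0.05,0,-0.006,0,0,0,0,0.05,0,-0.006,0,0,0,0,0.05,0,-0.003,0,0,0,0,0.05,0.0017,-0.0051,0,0,0,0.1,0.05,0.0017,-0.0051,0,0,0,0.1,0.05,0.0017,-0.0051,0,0,0,0.1,0.05,0,0,0,0,0,0,0.05]'
cat >> h.py <<'E'
def st2():
    o=observe();M=R.from_rotvec(o["ee_rot"]).as_matrix();w=np.float64(o["width"]*.0918)
    d=M.T@np.r_[o["position"][:2]-HUB,0];y=np.degrees(np.arctan2(M[1,1],M[0,1]))
    s=-d[1]-w/2+.0105
    print("t",o["clock"],"TCP",d[:2].round(4),"yhead",y.round(1),"q",o["joints"].round(2),"F",(M.T@o["force"]).round(1),"turned",(258.4-y+np.degrees(np.arcsin(s/.052))).round(1))
E
python3 -c "
from h import *
st2()"
```

```text
clock: 15.12
position: [0.5779, 0.0513, 0.1728]
ee_rot: [0.487, 3.101, 0.003]
force: [0.7, 2.9, 3.0]
width: 0.545
gripper_force: 2.5
t 15.125 TCP [-0.051  -0.0085] yhead 72.2 q [ 0.46  0.57 -0.95  1.68  0.5   1.16  0.63] F [ 0.2  3.  -3. ] turned 179.6
```

```bash
for k in 1 2; do python3 -m pendant '[0.0011,-0.0051,0,0,0,0.1,0.05,0.0011,-0.0051,0,0,0,0.1,0.05,0.0011,-0.0051,0,0,0,0.1,0.05,0.0011,-0.0051,0,0,0,0.1,0.05,0.0011,-0.0051,0,0,0,0.1,0.05,0.0011,-0.0051,0,0,0,0.1,0.05,0.0011,-0.0051,0,0,0,0.1,0.05,0.0011,-0.0051,0,0,0,0.1,0.05,0.0011,-0.0051,0,0,0,0.1,0.05,0,0,0,0,0,0,0.05]'; python3 -c "
from h import *
st2()"; done
```

```text
clock: 16.38
position: [0.542, 0.0231, 0.1725]
ee_rot: [1.785, 2.582, 0.002]
force: [2.8, 0.1, 5.3]
width: 0.543
gripper_force: 3.3
t 16.375 TCP [-0.0521 -0.009 ] yhead 20.7 q [ 0.41  0.44 -0.76  1.78  0.34  1.06 -0.1 ] F [-0.9  2.6 -5.3] turned 231.7
clock: 17.62
position: [0.4978, 0.0342, 0.1723]
ee_rot: [2.73, 1.55, 0.002]
force: [2.6, -0.4, 7.9]
width: 0.544
gripper_force: 3.8
t 17.625 TCP [-0.0525 -0.0084] yhead -30.8 q [ 0.28  0.32 -0.58  1.88  0.21  0.99 -0.93] F [ 1.   2.5 -7.9] turned 282.6
```

```bash
python3 -m pendant '[0.0011,-0.0051,0,0,0,0.1,0.05,0.0011,-0.0051,0,0,0,0.1,0.05,0.0011,-0.0051,0,0,0,0.1,0.05,0.0011,-0.0051,0,0,0,0.1,0.05,0.0011,-0.0051,0,0,0,0.1,0.05,0.0011,-0.0051,0,0,0,0.1,0.05,0.0011,-0.0051,0,0,0,0.1,0.05,0.0011,-0.0051,0,0,0,0.1,0.05,0.0011,-0.0051,0,0,0,0.1,0.05,0,0,0,0,0,0,0.05]'; python3 -c "
from h import *
st2()
c=cam('wrist');i=get_image('wrist');cv2.imwrite('pics/w4.png',i[:,:,::-1]);print(proj('wrist',[.481,.0855,.195],c),proj('wrist',[.532,.075,.131],c))
t=get_image('top')[:,:,::-1];cv2.imwrite('pics/top2.png',t)"
```

```text
clock: 18.88
position: [0.4791, 0.0754, 0.1721]
ee_rot: [3.133, 0.208, 0.002]
force: [1.7, -1.9, 8.9]
width: 0.543
gripper_force: 4.2
t 18.875 TCP [-0.0523 -0.0074] yhead -82.4 q [ 0.08  0.28 -0.42  1.92  0.14  0.97 -1.85] F [ 1.4  2.2 -8.9] turned 333.0
[235.60481496 245.08303405] [266.13961855 131.72253126]
```

View pics/w4.png

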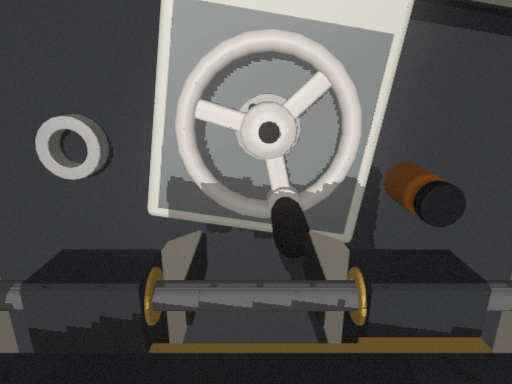

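The handle top shows at about (293,243) and should end near (236,245). The hub is at (269,131).

```bash
python3 - <<'E'
from h import *
for uv in((292,243),(295,245)):
    p=ray("wrist",uv,.193);d=p[:2]-HUB;print(p.round(4),168.4-np.degrees(np.arctan2(d[1],d[0]))+360)
h=ray("wrist",(269,131),.131);print(h);d=ray("wrist",(293,244),.193)-h;print(np.degrees(np.arctan2(d[1],d[0])),np.hypot(*d[:2]))
E
```

```text
[0.485  0.0568 0.193 ] 687.2802675552648
[0.4841 0.0551 0.193 ] 685.8720745766345
[0.5326637  0.07322172 0.131     ]
-160.57592707705112 0.05106878929084107
```

```bash
python3 -m pendant '[0.0011,-0.0051,0,0,0,0.1,0.05,0.0011,-0.0051,0,0,0,0.1,0.05,0.0011,-0.0051,0,0,0,0.1,0.05,0.0011,-0.0051,0,0,0,0.1,0.05,0.001,-0.0045,0,0,0,0.09,0.05,0,0,0,0,0,0,0.05,0,0.006,0,0,0,0,0.05,0,0.007,0,0,0,0,0.05,0,0,0,0,0,0,0.05]'; python3 -c "
from h import *
st2()
c=cam('wrist');i=get_image('wrist');cv2.imwrite('pics/w5.png',i[:,:,::-1]);print(proj('wrist',[.481,.0855,.195],c),proj('wrist',[.532,.075,.131],c))"
```

```text
clock: 20.1
position: [0.48, 0.0871, 0.171]
ee_rot: [3.09, -0.562, -0.002]
force: [-0.1, -0.6, -0.2]
width: 0.545
gripper_force: 0.0
t 20.1 TCP [-0.0529  0.007 ] yhead -110.6 q [-0.02  0.28 -0.34  1.92  0.11  0.96 -2.33] F [0.1 0.6 0.2] turned 344.6
[256.52118649 249.31599712] [243.43238386 131.03679197]
```

View pics/w5.png

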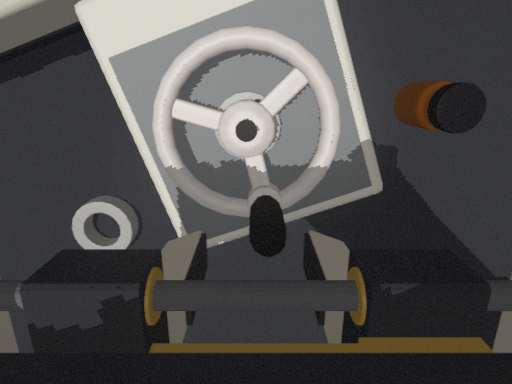

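The handle top is at (268,246) and the target column is about 256 to 258, so roughly 4 mm remains. I nudge it that far, withdraw upward and compare the top views.

```bash
python3 -m pendant '[0,-0.006,0,0,0,0,0.05,0,-0.007,0,0,0,0,0.05,0,-0.004,0,0,0,0,0.05,0,0,0,0,0,0,0.05,0,0.008,0,0,0,0,0.05,0,0.007,0,0,0,0,0.05,0,0,-0.03,0,0,0,0.05,0,0,-0.03,0,0,0,0.05,0,0,-0.05,0,0,0,0.05,0,0,0,0,0,0,0.05]'
python3 -m pendant '[-0.05,0,0,0,0,0,0.05,-0.05,0,0,0,0,0,0.05,-0.05,0,0,0,0,0,0.05,0,0.05,0,0,0,0,0.05,0,0.05,0,0,0,0,0.05,0,0.05,0,0,0,0,0.05,0,0.05,0,0,0,0,0.05,0,0.05,0,0,0,0,0.05,0,0,0,0,0,0,0.05]'
python3 - <<'E'
from h import *
t=get_image("top")[:,:,::-1];a=cv2.imread("pics/top.png");cv2.imwrite("pics/top3.png",t)
def f(i):
    g=cv2.cvtColor(np.ascontiguousarray(i),6);m=np.zeros_like(g);r=(g[215:243,180:220]<70).astype(np.uint8)
    n,l,s,c=cv2.connectedComponentsWithStats(r);print([(s[k,4],(c[k]+[180,215]).round(1)) for k in range(1,n) if s[k,4]>15])
f(a);f(t)
C=np.hstack([a[140:260,100:370],t[140:260,100:370]]);cv2.imwrite("pics/cmp.png",cv2.resize(np.vstack([a[140:260,100:370],t[140:260,100:370]]),None,fx=2.4,fy=2.4,interpolation=2))
rel((.48,.08,.3))
E
```

```text
clock: 21.4
position: [0.4835, 0.0904, 0.2852]
ee_rot: [-3.088, 0.563, -0.011]
force: [-1.1, 0.4, -0.7]
width: 0.544
gripper_force: 0.0
clock: 22.52
position: [0.2512, -0.0934, 0.2808]
ee_rot: [-3.089, 0.572, 0.0]
force: [1.2, 0.5, 0.3]
width: 0.543
gripper_force: 0.0
[(np.int32(79), array([198.5, 229.6]))]
[(np.int32(80), array([198.8, 229.6]))]
t 22.575 pos [ 0.2521 -0.0918  0.2809] yhead -110.8 tilt [ 0.     0.001 -1.   ] shift [ 0.1518 -0.2417 -0.0189] q [ 0.16 -0.26 -0.01  2.16 -0.    1.24 -1.78] F [0.8 0.8 1. ]
```

View pics/cmp.png

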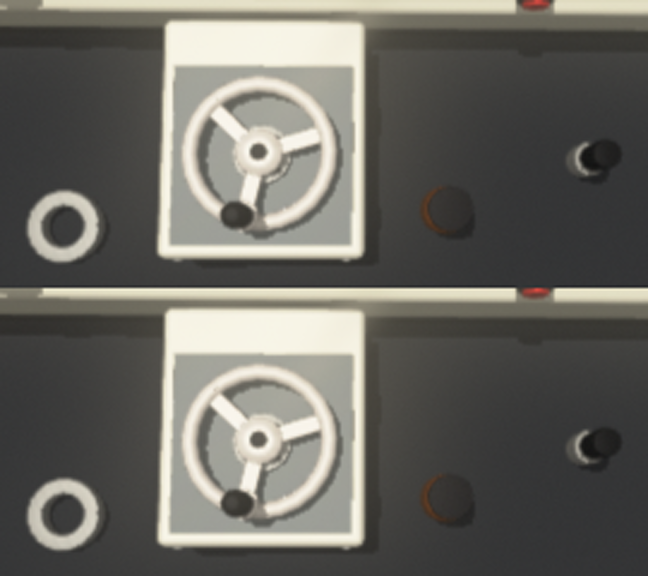

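The before and after top views match: the handle is at (198.8,229.6) against (198.5,229.6) at the start, under 1 mm off. The ring, bottle and plug gauge have not moved, and the arm is clear.

```bash
python3 -c "
from cell import *
print(sign_off())"
```

```text
the job is handed in; nothing more can be done
None
```

I pushed the hand wheel one full clockwise turn and handed the job in: the handle is back within about 1 mm of its start by the top camera, the setting ring, plug gauge and bottle have not visibly moved, and the arm is clear (about 23 s used; no verdict was returned).

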